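Close the loaded feed tub: lid on, clamp down

ROBOT

A 6-joint arm with a two-finger parallel gripper is mounted at the origin on the work surface. World frame = base frame: x ahead of the robot, y to its left, z up, the work surface at z = 0. Lengths are in m, angles in degrees, forces in N, time in s.
With the tool pointing down it reaches from about 0.375 to 0.925 m from the base axis. Payload 5.7 kg.
Tool frame: the origin (TCP) lies at the very end of the fingers, on their centre line; the grasp point (between the pads) lies 19 mm behind it; y points along the fingers, z is the direction in which the jaws open and shut, and the axes are right-handed (so a half turn about y gives the same grasp; the last joint's range is limited). The gripper opens to 85 mm and grips with 20 to 120 N. Pads are 22 mm wide; open, the fingers measure 114 mm over their backs; the gripper's body (76 mm by 85 mm) begins 54 mm behind the grasp point. The pads swing forward as they close: fully open they stand 13 mm farther back than shut.
Start: joints at [58.551, 20.558, 86.54, -0, 72.909, -6.595], TCP at [0.252, 0.544, 0.231] pointing down, gripper open.
Joint ranges: [-170.27, 170.27], [-57.76, 135], [12.27, 136.19], [-55.21, 235.2], [11.17, 155.16], [-170.74, 170.74]. Speed limits (degrees/s): [136.94, 136.94, 180, 180, 180, 180].

INTERFACE

Orientations are given as [roll, pitch, yaw] about the fixed x, y, z axes, in that order (R = Rz(yaw) Ry(pitch) Rx(roll)).
In Python, from station import arm gives the robot as it stands. The module is installed in compiled form; this text tells all that it offers.
- The arm moves only by the tool jog_arm, never from a script. Its argument "deltas" is a list that holds one entry, the list of rows, each a list of 5 numbers: the shift along the tool's x, y, z in m, then the turn about the tool's y in rad, then the gripper command: -1 is shut, 1 is fully open, values between are in proportion. In form: [[[x, y, z, twist, jaw], ...]]. A call has exactly 5 rows; each row is the pose to reach, as a shift and turn from the pose commanded when the call began, along the tool's axes at that moment; what a row does not reach only later rows make up. A row lasts 1/10 s, in which the tool goes at most 50 mm and 8.59 degrees, less where a joint would pass 70% of its speed; a pose out of reach is approached as far as the arm can. A call with a gripper value outside its range is refused whole. The fingers move at their own pace and stop on an object; the grip force is fixed at half the most. Time passes only in rows, so rows that repeat a pose let the fingers close, or fill a call up. It gives the time, the measured TCP pose, the force and the opening at its end, in the units of the state.
- arm.state(): the state, without advancing time (a new reading comes with each control period).
- arm.camera(name): name is "side" or "top"; returns a dict with "pixels" (384x512x3 uint8, red, green, blue), "range_z" (384x512 float32, m along the optical axis (not along the pixel's ray), 0 where there is no reading), "fovy" (degrees; the focal length in pixels is half the picture's height over the tangent of half this angle, whatever the lens; pixels are square), "cx", "cy" (the principal point, pixels), "dist_coeffs" ([k1, k2, p1, p2, k3] as OpenCV has them; the pictures are not rectified), "cam_to_world" (4x4, takes a point from camera to world coordinates). Camera axes: x right, y down, z forward; pixel columns grow to the right and rows downward; lengths in m; the calibration is good to about 2 mm. A picture is of the moment at which its call begins.
- arm.job_done(): hands the job in, once; it reports no verdict.
The state is a dict: "clock": time; "joint_pos": joint angles; "qd": joint speeds; "effort": joint torques, N m; "position": TCP position; "tcp_rot": TCP orientation; "ft_force": force on the tool from outside, world axes, zero at the start; "torque": the same for the moment, N m; "width": finger opening in m.
Only numpy, scipy, OpenCV 4.12 (cv2) and the standard library are available. Lean on these libraries where they do the work, as an engineer would, in place of code of your own. Each camera call takes 0.05 s, during which the arm holds its last target.

TASK

The grey tub with the steel clamp has been filled with suet balls: close it up. Put its large grey lid squarely on the tub so that it lies fully down on the rim, then swing the clamp over and press it fully down onto the lid, and let go.

Things in the scene. Friction and masses are not known exactly. Their poses are not given: they have to be found in the camera images.
- lid_knob (a point): Knob centre of the loose lid (z up): grey plate 160 (x) x 190 (y) x 6 mm, 0.2 kg, knob up on the table; not the 100 mm square lid. Knob mid-plate: 36 (x) x 20 (y, grip across) x 44 mm tall; this point is 22 mm above the plate's top, 28 mm above its underside, which rests on the tub's rim. Plug below the plate: 126 x 156 x 12 mm deep, 12 mm play all round. Half a turn is equally good.
- tub_mouth (a point): Centre of the grey tub's open mouth at rim height, 90 mm above the table; z up. Tub: 160 (x) x 190 (y) mm outside, walls 5 mm, immovable; contents stay below the lid's plug. Its -x side, roughly towards the robot, bears the clamp: hinge line along y, 100 mm to -x of this point and 11 mm above it, between two ears reaching 18 mm above the rim, y -24 to 24 mm.
- tub_clamp (a joint): Angle of the tub's steel clamp, rad: 0 = flat over the lid (1 mm above a seated lid), 1.57 = upright, 2.0 = stop, leaning outward (tub -x). Starts at 1.65 to 1.95. Stiff hinge: stays where left, about 1 N at the tip moves it. Closing swings the tip over towards the tub's +x and down.
- clamp_paddle (a point): Middle of the clamp's end paddle, mid-thickness, 53 mm from the hinge line. The clamp is a flat steel lever 8 mm thick, 66 mm long from the hinge line, 26 mm wide; the paddle at its end is 54 mm wide (y) and 26 mm long. x points from hinge to tip; z is normal to the outer face, the one to push on, which looks up when closed.
There are look-alikes about, which are no part of the job. What is shaped like the part that bears lid_knob but orange is not meant.

How it is judged:
By the outcome, as a careful person would: the job done as asked, in the order asked, and still so for the second after the job is handed in, with the robot touching nothing.
It also fails if it takes over 51 s, if anything falls off the work surface, if the arm or the gripper's body presses on something with over 40 N, if the wrist force passes 120 N, or if a joint passes its speed limit or range.

## Working session

There is one attempt and no reset: what is moved stays moved. The work goes in short steps, Python scripts to look and compute and a tool call to move; the robot and the scene stay as the last step left them, time stands still between calls to the robot, and variables do not carry over. Pictures are saved under pics/ and viewed, and the job is handed in when it is done.

Besides the shell and the picture viewer there is one more tool, called after "Request:" as name(argument=value, ...), one argument or row to a line, values as JSON. jog_arm: Moves the arm, as the interface text tells. Its arguments: {"type":"object","properties":{"deltas":{"type":"array"}},"required":["deltas"]}

```bash
mkdir -p pics; cat > h.py <<'E'
import numpy as np,cv2,pickle
from station import arm
def snap(name,tag):
    c=arm.camera(name); pickle.dump(c,open(f'pics/{tag}.pkl','wb'))
    cv2.imwrite(f'pics/{tag}.png',cv2.cvtColor(c['pixels'],cv2.COLOR_RGB2BGR)); return c
def load(tag): return pickle.load(open(f'pics/{tag}.pkl','rb'))
def K(c):
    f=192/np.tan(np.radians(c['fovy'])/2); return np.array([[f,0,c['cx']],[0,f,c['cy']],[0,0,1]])
def rays(c,uv):
    p=cv2.undistortPoints(np.array(uv,float).reshape(-1,1,2),K(c),np.array(c['dist_coeffs'],float)).reshape(-1,2)
    return np.c_[p,np.ones(len(p))]
def onz(c,uv,z):
    T=np.array(c['cam_to_world']); d=rays(c,uv)@T[:3,:3].T; o=T[:3,3]
    return o+d*((z-o[2])/d[:,2])[:,None]
def cloud(c):
    T=np.array(c['cam_to_world']); v,u=np.mgrid[:384,:512]
    r=rays(c,np.c_[u.ravel(),v.ravel()])*c['range_z'].reshape(-1,1)
    return (r@T[:3,:3].T+T[:3,3]).reshape(384,512,3)
def proj(c,P):
    T=np.linalg.inv(np.array(c['cam_to_world'])); r=cv2.Rodrigues(T[:3,:3])[0]
    return cv2.projectPoints(np.array(P,float).reshape(-1,3),r,T[:3,3],K(c),np.array(c['dist_coeffs'],float))[0].reshape(-1,2)
E
python3 - <<'E'
from h import *
for n in('top','side'):
    c=snap(n,n+'0'); print(n,c['fovy'],c['dist_coeffs'],np.round(c['cam_to_world'],3).tolist(),(c['range_z']>0).mean())
print(arm.state())
E
```

```text
top 48.352740925926504 [-0.09412214  0.          0.          0.          0.        ] [[-0.009, -0.999, 0.031, 0.42], [-1.0, 0.009, 0.003, 0.003], [-0.004, -0.031, -1.0, 0.954], [0.0, 0.0, 0.0, 1.0]] 0.9958343505859375
side 51.6005239347257 [-0.06172456  0.          0.          0.          0.        ] [[0.719, -0.422, 0.553, -0.063], [-0.695, -0.432, 0.574, -0.525], [-0.003, -0.797, -0.604, 0.627], [0.0, 0.0, 0.0, 1.0]] 0.9958902994791666
{'clock': 0.1, 'joint_pos': array([ 5.85496553e+01,  2.05941211e+01,  8.65920153e+01, -1.27855651e-03,
        7.29106801e+01, -6.59274624e+00]), 'qd': array([ 0.04721973,  0.06755647, -0.23717087,  0.02908166, -0.05849731,
        0.02610143]), 'effort': array([-4.30531873e-04, -5.28645051e+01, -2.79351872e+01, -3.18012926e-04,
        4.93284650e-03, -2.03650933e-05]), 'position': array([0.25188904, 0.54388427, 0.23053953]), 'tcp_rot': array([-9.00963166e+01,  9.90225200e-03, -2.48572300e+01]), 'ft_force': array([-0.40806137, -0.47918201, -0.00198356]), 'torque': array([0.04054197, 0.01800325, 0.02844004]), 'width': 0.08565967444285613}
```

View pics/top0.png

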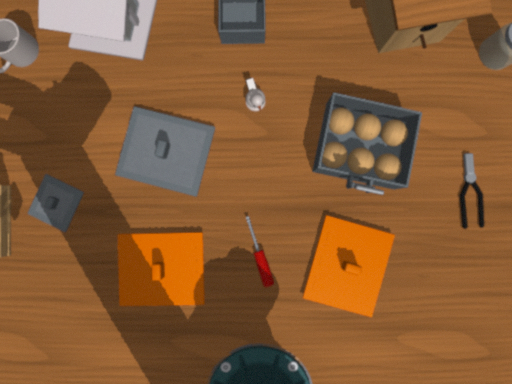

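View pics/side0.png

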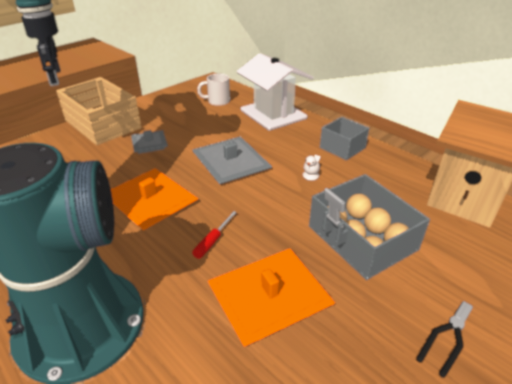

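The top view shows the big grey lid around (165,150) with its knob near (162,143). The filled tub is at about (370,142), with the clamp at (365,187) on its near side. The side view shows the clamp roughly upright at (333,205). The orange lids and the small square lid are distractors. Next I'll measure these.

```bash
cat > m.py <<'E'
from h import *
def rect(tag,roi,z0,z1,close=0):
    c=load(tag);P=cloud(c);u0,u1,v0,v1=roi
    m=np.zeros((384,512),bool);m[v0:v1,u0:u1]=True
    m&=(P[...,2]>z0)&(P[...,2]<z1)
    return c,P,m
E
python3 - <<'E'
from m import *
c,P,m=rect('top0',(95,225,95,205),.008,.07)
print('table z',np.median(P[300:340,60:100,2]),np.median(P[200:230,300:320,2]))
hsv=cv2.cvtColor(c['pixels'],cv2.COLOR_RGB2HSV)
grey=((hsv[...,1]<110)&(hsv[...,0]>80)).astype(np.uint8)
for nm,roi,z in(('lid',(95,225,95,205),.018),('tub',(305,430,85,200),.09)):
    u0,u1,v0,v1=roi;g=np.zeros_like(grey);g[v0:v1,u0:u1]=grey[v0:v1,u0:u1]
    cs=cv2.findContours(g,cv2.RETR_EXTERNAL,cv2.CHAIN_APPROX_NONE)[0];k=max(cs,key=cv2.contourArea)
    w=onz(c,k.reshape(-1,2),z)[:,:2]; print(nm,'colour',cv2.minAreaRect((w*1000).astype(np.float32)))
pl=rect('top0',(95,225,95,205),.010,.026)[2]; q=P[pl]
print('lid depth',np.median(q[:,2]),cv2.minAreaRect((q[:,:2]*1000).astype(np.float32)))
kn=rect('top0',(95,225,95,205),.045,.075)[2]; q=P[kn]
print('knob',kn.sum(),q.mean(0),q.max(0),q.min(0),cv2.minAreaRect((q[:,:2]*1000).astype(np.float32)))
rm=rect('top0',(305,430,85,200),.08,.1)[2]; q=P[rm]
print('rim',rm.sum(),np.median(q[:,2]),cv2.minAreaRect((q[:,:2]*1000).astype(np.float32)))
cl=rect('top0',(305,430,85,210),.105,.2)[2]; q=P[cl]
print('clamp top',cl.sum(),q.mean(0),q.min(0),q.max(0))
cs=load('side0');Q=cloud(cs);mm=np.zeros((384,512),bool);mm[170:250,300:360]=1
mm&=(Q[...,2]>.105)
q=Q[mm];print('clamp side',mm.sum(),q.min(0),q.max(0))
for n,cc,r in(('top0',c,(85,215,290,440)),('side0',cs,(160,290,290,440))):
    im=cv2.cvtColor(cc['pixels'],cv2.COLOR_RGB2BGR)[r[0]:r[1],r[2]:r[3]];cv2.imwrite(f'pics/{n}_crop.png',cv2.resize(im,None,fx=4,fy=4,interpolation=cv2.INTER_CUBIC))
E
```

```text
table z -0.00011328115793773907 -0.00014045884332575254
lid colour ((550.7828979492188, 204.40577697753906), (186.60874938964844, 156.6343994140625), 74.63790130615234)
tub colour ((548.0411376953125, -223.91534423828125), (195.311279296875, 184.61244201660156), 77.0679931640625)
lid depth 0.01808643970494228 ((551.0669555664062, 204.87864685058594), (188.89524841308594, 160.83518981933594), 74.95568084716797)
knob 182 [0.55035753 0.20281849 0.05945553] [0.56976184 0.21618762 0.06528853] [0.53265453 0.19092657 0.04511121] ((551.4784545898438, 203.9492950439453), (20.76525115966797, 36.18219757080078), 74.38888549804688)
rim 1094 0.08882756140175574 ((548.0092163085938, -229.14974975585938), (191.42935180664062, 187.53857421875), 77.69749450683594)
clamp top 171 [ 0.45683131 -0.20559364  0.15409375] [ 0.4454014  -0.23326988  0.10501352] [ 0.47155984 -0.18250769  0.17055876]
clamp side 471 [-0.06289004 -0.52526411  0.10503563] [ 0.47118974 -0.18455094  0.62688304]
```

View pics/top0_crop.png

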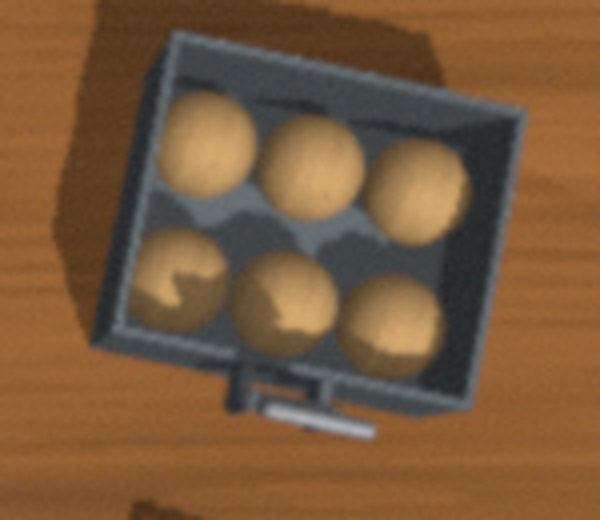

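View pics/side0_crop.png

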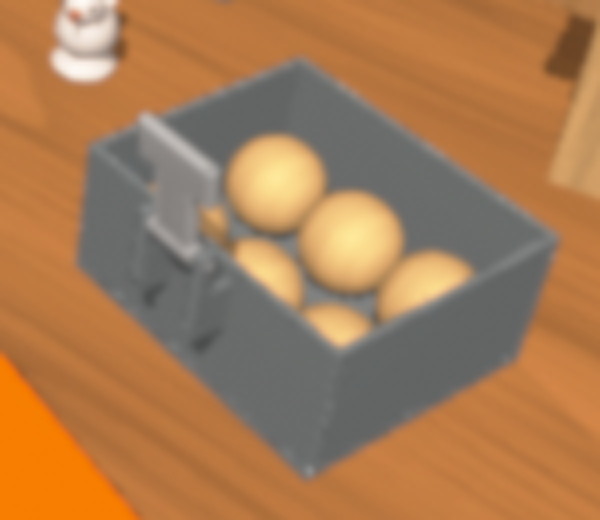

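```bash
python3 - <<'E'
from m import *
c=load('top0');s=load('side0')
for px in [[(173,33),(524,107),(465,390),(115,327)]]:
    uv=np.array(px)/4.-.375+np.array([290,85]); w=onz(c,uv,.09)[:,:2]; print('top',w.round(4).tolist(),w.mean(0))
    for i in range(4): d=w[(i+1)%4]-w[i]; print(np.linalg.norm(d).round(4),np.degrees(np.arctan2(d[1],d[0])).round(2))
uv=np.array([(302,62),(556,240),(340,350),(92,147)])/4.-.375+np.array([290,160]); w=onz(s,uv,.09)[:,:2]; print('side',w.round(4).tolist(),w.mean(0))
for i in range(4): d=w[(i+1)%4]-w[i]; print(np.linalg.norm(d).round(4),np.degrees(np.arctan2(d[1],d[0])).round(2))
# robust rim from both depth clouds
A=[]
for t,roi in(('top0',(305,430,85,200)),('side0',(300,435,170,280))):
    cc,P,m=rect(t,roi,.085,.094); 
    hsv=cv2.cvtColor(cc['pixels'],cv2.COLOR_RGB2HSV); m&=(hsv[...,0]>80)
    q=P[m]; th=np.radians(-12.5); R=np.array([[np.cos(th),np.sin(th)],[-np.sin(th),np.cos(th)]])
    l=q[:,:2]@R.T
    for ax in(0,1): h,e=np.histogram(l[:,ax],bins=np.arange(l[:,ax].min(),l[:,ax].max()+.003,.003)); print(t,ax,[(round(float(x),3),int(n)) for x,n in zip(e,h) if n>12])
# clamp
for t,roi in(('top0',(330,420,170,205)),('side0',(318,350,180,235))):
    cc,P,m=rect(t,roi,.112,.2); hsv=cv2.cvtColor(cc['pixels'],cv2.COLOR_RGB2HSV); m&=(hsv[...,1]<90); q=P[m]
    l=(q[:,:2])@R.T
    print(t,m.sum(),'z',np.percentile(q[:,2],[1,50,99]).round(3)); 
    for z in np.arange(.11,.175,.01):
        k=(q[:,2]>z)&(q[:,2]<z+.01)
        if k.sum()>5: print(round(z,3),k.sum(),np.percentile(l[k,0],[5,50,95]).round(4),np.percentile(l[k,1],[2,98]).round(4))
E
```

```text
top [[0.6563, -0.1564], [0.618, -0.3389], [0.4716, -0.3034], [0.505, -0.1238]] [ 0.56273846 -0.23061424]
0.1864 -101.87
0.1506 166.39
0.1827 79.45
0.1548 -12.18
side [[0.6547, -0.162], [0.6137, -0.3424], [0.4663, -0.3065], [0.503, -0.1266]] [ 0.55942843 -0.23438234]
0.1849 -102.8
0.1517 166.32
0.1835 78.47
0.1558 -13.13
top0 0 [(0.515, 50), (0.518, 136), (0.521, 52), (0.671, 126), (0.674, 65)]
top0 1 [(-0.198, 84), (-0.195, 68), (-0.015, 75), (-0.012, 95)]
side0 0 []
side0 1 [(-0.204, 34)]
top0 146 z [0.119 0.165 0.169]
0.14 8 [0.4889 0.4945 0.4954] [-0.1077 -0.0785]
0.15 8 [0.4887 0.4925 0.494 ] [-0.1239 -0.0787]
0.16 123 [0.4849 0.4881 0.492 ] [-0.1297 -0.0795]
side0 375 z [0.113 0.152 0.168]
0.11 31 [0.4915 0.4934 0.4984] [-0.1197 -0.0958]
0.12 41 [0.4903 0.4915 0.4958] [-0.1201 -0.0954]
0.13 44 [0.4887 0.4898 0.494 ] [-0.1197 -0.095 ]
0.14 60 [0.4872 0.4886 0.4914] [-0.1332 -0.0843]
0.15 78 [0.4862 0.4871 0.4906] [-0.1333 -0.0838]
0.16 121 [0.4852 0.4873 0.492 ] [-0.1325 -0.0827]
```

```bash
cat > go.py <<'E'
import sys
from h import *
from scipy.spatial.transform import Rotation as Ro
s=arm.state();p=s['position'];t=[float(x) for x in sys.argv[1:5]]
R=Ro.from_euler('xyz',s['tcp_rot'],degrees=True).as_matrix()
d=R.T@(np.array(t[:3])-p); print('pos',p.round(4),'yaw',s['tcp_rot'].round(2),'w',round(s['width'],4),'F',s['ft_force'].round(2),'t',s['clock'])
print('delta',d.round(4),'twist',round(-np.radians(t[3]-s['tcp_rot'][2]),4))
E
python3 go.py .551 .204 .15 -15
python3 - <<'E'
from m import *
s=load('side0');P=cloud(s);m=np.zeros((384,512),bool);m[125:190,185:280]=1
hsv=cv2.cvtColor(s['pixels'],cv2.COLOR_RGB2HSV);m&=(hsv[...,0]>80)
a=m&(P[...,2]>.012)&(P[...,2]<.024);q=P[a];print('side lid',cv2.minAreaRect((q[:,:2]*1000).astype(np.float32)))
a=m&(P[...,2]>.057)&(P[...,2]<.068);q=P[a];print('side knob top',a.sum(),q.mean(0),cv2.minAreaRect((q[:,:2]*1000).astype(np.float32)))
E
```

```text
pos [0.2519 0.5439 0.2305] yaw [-9.010e+01  1.000e-02 -2.486e+01] w 0.0857 F [-0.41 -0.48 -0.  ] t 0.1
delta [ 0.4143  0.0808 -0.1825] twist -0.172
side lid ((547.2219848632812, 190.60443115234375), (160.46844482421875, 148.30291748046875), 74.0510025024414)
side knob top 19 [0.55011513 0.19738379 0.06143763] ((549.3806762695312, 196.7554931640625), (35.55529022216797, 14.633808135986328), 6.640641212463379)
```

Request:
jog_arm(
  deltas=[
    [[0.04,0,-0.018,-0.035,1],[0.08,0,-0.036,-0.07,1],[0.12,0,-0.054,-0.105,1],[0.16,0,-0.072,-0.14,1],[0.2,0,-0.09,-0.172,1]],
  ],
)

```text
clock: 0.6
position: [0.3965, 0.3771, 0.231]
tcp_rot: [-90.0, 0.0, -14.9]
ft_force: [-0.0, 1.7, 0.1]
width: 0.0853
```

```bash
python3 go.py .551 .203 .13 -15
```

```text
pos [0.3965 0.3771 0.231 ] yaw [-9.003e+01  2.000e-02 -1.490e+01] w 0.0853 F [-0.05  1.72  0.11] t 0.6
delta [ 0.1942  0.101  -0.1285] twist 0.0017
```

Request:
jog_arm(
  deltas=[
    [[0.04,0.02,-0.026,0,1],[0.08,0.04,-0.052,0,1],[0.12,0.06,-0.078,0,1],[0.16,0.08,-0.104,0,1],[0.195,0.1,-0.129,0,1]],
  ],
)

```text
clock: 1.1
position: [0.5494, 0.2051, 0.1323]
tcp_rot: [-90.0, -0.0, -15.0]
ft_force: [0.6, 0.2, -0.1]
width: 0.0856
```

Request:
jog_arm(
  deltas=[
    [[0,0,0,0,1],[0,0,0,0,1],[0,0,0,0,1],[0,0,0,0,1],[0,0,0,0,1]],
  ],
)

```text
clock: 1.6
position: [0.5478, 0.2078, 0.1338]
tcp_rot: [-90.0, -0.0, -14.9]
ft_force: [0.7, 1.0, -0.2]
width: 0.0853
```

```bash
python3 go.py .551 .203 .025 -15; python3 -c "
from h import *
snap('side','side1');snap('top','top1')"
```

```text
pos [0.5478 0.2078 0.1338] yaw [-8.997e+01 -4.000e-02 -1.489e+01] w 0.0853 F [ 0.74  1.03 -0.22] t 1.6
delta [ 0.0043  0.1088 -0.0039] twist 0.0018
```

View pics/side1.png

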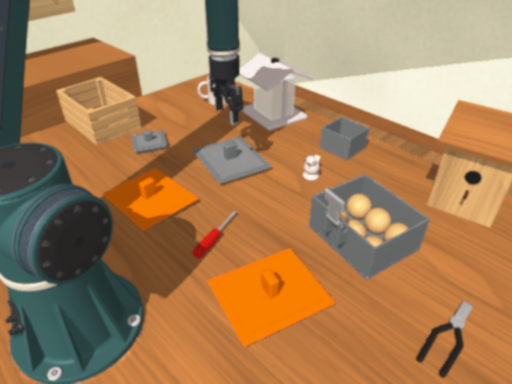

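The gripper now hangs above the large lid: its fingertip is at pixel (236,118), above the knob at (232,150). The rest of the scene is unchanged.

```bash
python3 go.py .551 .203 .025 -15
```

```text
pos [0.5479 0.2075 0.1337] yaw [-8.998e+01 -4.000e-02 -1.492e+01] w 0.0856 F [ 0.09 -0.16  0.01] t 1.7
delta [ 0.0041  0.1087 -0.0036] twist 0.0015
```

Request:
jog_arm(
  deltas=[
    [[0.004,0.02,-0.004,0,1],[0.004,0.04,-0.004,0,1],[0.004,0.06,-0.004,0,1],[0.004,0.065,-0.004,0,1],[0.004,0.07,-0.004,0,1]],
  ],
)

```text
clock: 2.2
position: [0.551, 0.202, 0.063]
tcp_rot: [-90.0, 0.0, -15.0]
ft_force: [0.2, -0.3, 0.1]
width: 0.0856
```

```bash
python3 -c "
from h import *
c=snap('side','side2')
cv2.imwrite('pics/side2c.png',cv2.cvtColor(cv2.resize(c['pixels'][80:200,170:300],None,fx=5,fy=5,interpolation=cv2.INTER_CUBIC),cv2.COLOR_RGB2BGR))"; python3 go.py .551 .203 .025 -15
```

```text
pos [0.5509 0.2019 0.0627] yaw [-9.002e+01  2.000e-02 -1.498e+01] w 0.0854 F [-0.87  0.17 -0.09] t 2.25
delta [-0.0002  0.0377  0.0011] twist 0.0004
```

View pics/side2c.png

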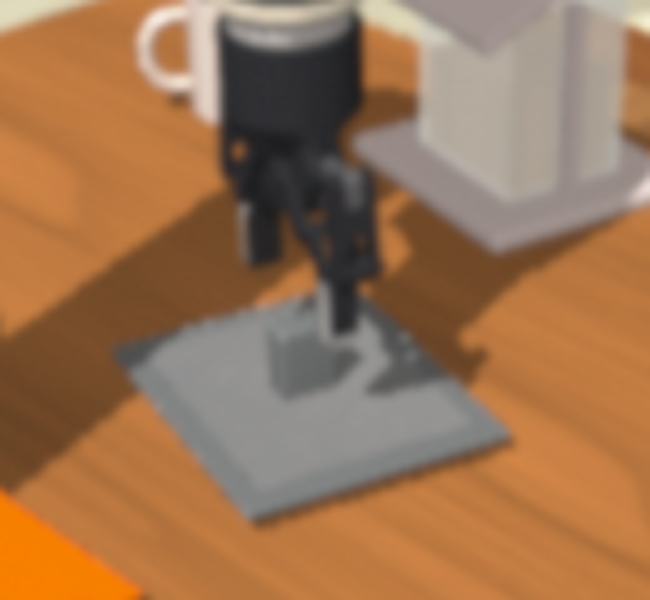

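The open fingers at crop (258,235) and (338,310) straddle the knob at (300,345). I'll descend and close.

Request:
jog_arm(
  deltas=[
    [[0,0.012,0.001,0,1],[0,0.024,0.001,0,1],[0,0.032,0.001,0,1],[0,0.037,0.001,0,1],[0,0.037,0.001,0,1]],
  ],
)

```text
clock: 2.75
position: [0.5507, 0.2025, 0.0251]
tcp_rot: [-90.1, 0.1, -15.0]
ft_force: [-0.1, 0.4, -0.0]
width: 0.0856
```

Request:
jog_arm(
  deltas=[
    [[0,0,0,0,-1],[0,0,0,0,-1],[0,0,0,0,-1],[0,0,0,0,-1],[0,0,0,0,-1]],
  ],
)

```text
clock: 3.25
position: [0.5518, 0.2028, 0.0266]
tcp_rot: [-90.0, -0.1, -15.0]
ft_force: [0.4, 0.4, -1.8]
width: 0.0193
```

Request:
jog_arm(
  deltas=[
    [[0,0,0,0,-1],[0,0,0,0,-1],[0,0,0,0,-1],[0,0,0,0,-1],[0,0,0,0,-1]],
  ],
)

```text
clock: 3.75
position: [0.5518, 0.2028, 0.0266]
tcp_rot: [-90.0, -0.0, -15.0]
ft_force: [0.2, 0.8, 5.5]
width: 0.0194
```

Request:
jog_arm(
  deltas=[
    [[0,-0.02,0,0,-1],[0,-0.06,0,0,-1],[0,-0.1,0,0,-1],[0,-0.14,0,0,-1],[0,-0.17,0,0,-1]],
  ],
)

```text
clock: 4.25
position: [0.5514, 0.2027, 0.1981]
tcp_rot: [-90.0, -0.1, -15.0]
ft_force: [1.0, -0.1, -2.3]
width: 0.0193
```

Request:
jog_arm(
  deltas=[
    [[0,-0.01,0,0,-1],[0,-0.02,0,0,-1],[0,-0.02,0,0,-1],[0,-0.02,0,0,-1],[0,-0.02,0,0,-1]],
  ],
)

```text
clock: 4.75
position: [0.5503, 0.2024, 0.2142]
tcp_rot: [-90.1, 0.2, -15.0]
ft_force: [-0.1, 0.3, -1.9]
width: 0.019
```

```bash
python3 go.py .560 -.231 .217 -12.6; python3 - <<'E'
from m import *
c=snap('top','top3');s=snap('side','side3')
# refined tub pose from top rim: line fits on rim points per side
for t in('top0',):
    cc,P,m=rect(t,(305,430,85,200),.085,.094);hsv=cv2.cvtColor(cc['pixels'],cv2.COLOR_RGB2HSV); m&=(hsv[...,0]>80);q=P[m][:,:2]
    for th in(-12.5,):
        a=np.radians(th);R=np.array([[np.cos(a),np.sin(a)],[-np.sin(a),np.cos(a)]]);l=q@R.T
        out=[]
        for ax,lo,hi in((0,.513,.525),(0,.667,.679),(1,-.201,-.189),(1,-.018,-.006)):
            k=(l[:,ax]>lo)&(l[:,ax]<hi);o=l[k][:,1-ax];pf=np.polyfit(o,l[k][:,ax],1)
            res=l[k][:,ax]-np.polyval(pf,o)
            print(t,ax,k.sum(),np.median(l[k][:,ax]).round(4),'slope deg',np.degrees(pf[0]).round(2),res.std().round(4))
E
```

```text
pos [0.5503 0.2024 0.2142] yaw [-90.1    0.17 -15.  ] w 0.019 F [-0.05  0.29 -1.92] t 4.75
delta [ 0.1216 -0.0024 -0.4161] twist -0.0419
top0 0 242 0.5194 slope deg 0.03 0.0017
top0 0 204 0.6732 slope deg 0.22 0.0016
top0 1 160 -0.1955 slope deg -0.14 0.0016
top0 1 177 -0.0122 slope deg -0.27 0.0017
```

View pics/side3.png

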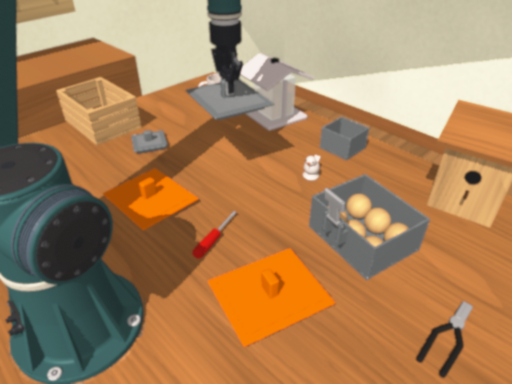

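The lid is held level: in the side view the plate is at (230,97) and the fingers are on the knob. I'll carry it to the tub.

Request:
jog_arm(
  deltas=[
    [[0.006,0,-0.02,0,-1],[0.017,0,-0.06,0,-1],[0.029,0,-0.1,0,-1],[0.041,0,-0.14,0,-1],[0.053,0,-0.18,-0.02,-1]],
  ],
)

```text
clock: 5.35
position: [0.5556, 0.0137, 0.2155]
tcp_rot: [-90.0, 0.0, -13.8]
ft_force: [0.4, 0.7, -1.8]
width: 0.0193
```

```bash
python3 go.py .560 -.2315 .217 -12.65
```

```text
pos [0.5556 0.0137 0.2155] yaw [-9.001e+01  5.000e-02 -1.381e+01] w 0.0193 F [ 0.39  0.73 -1.84] t 5.35
delta [ 0.0628 -0.0015 -0.237 ] twist -0.0203
```

Request:
jog_arm(
  deltas=[
    [[0.011,0,-0.04,0,-1],[0.022,0,-0.08,0,-1],[0.033,0,-0.12,-0.01,-1],[0.043,0,-0.16,-0.02,-1],[0.053,0,-0.195,-0.02,-1]],
  ],
)

```text
clock: 5.85
position: [0.5602, -0.1889, 0.2155]
tcp_rot: [-90.0, 0.1, -12.7]
ft_force: [0.4, 0.9, -1.5]
width: 0.0194
```

Request:
jog_arm(
  deltas=[
    [[0.005,0,-0.02,0,-1],[0.008,0,-0.03,0,-1],[0.009,0,-0.035,0,-1],[0.009,0,-0.035,0,-1],[0.009,0,-0.035,0,-1]],
  ],
)

```text
clock: 6.35
position: [0.5617, -0.2218, 0.2159]
tcp_rot: [-90.0, 0.0, -12.7]
ft_force: [0.8, -0.2, -1.7]
width: 0.0191
```

```bash
python3 -c "
from h import *
c=snap('side','side4');snap('top','top4')"; python3 go.py .560 -.2315 .15 -12.65
```

```text
pos [ 0.5618 -0.2218  0.2161] yaw [-8.998e+01  2.000e-02 -1.263e+01] w 0.0195 F [-0.03 -0.4  -1.23] t 6.45
delta [ 0.0004  0.0661 -0.0099] twist 0.0003
```

View pics/side4.png

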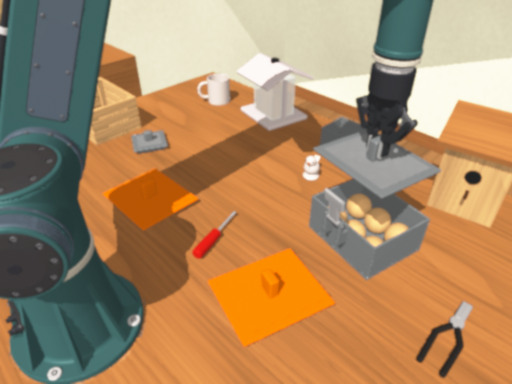

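View pics/top4.png

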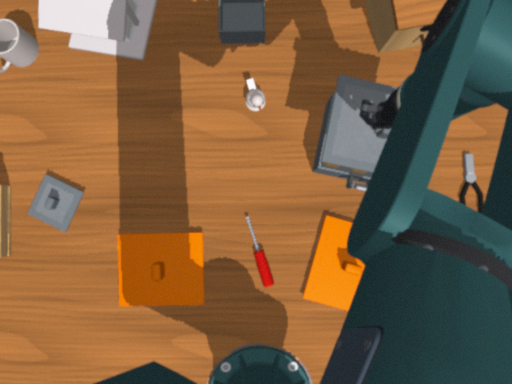

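The held lid hovers above the tub. In the side view the plate is around (377,160) and the tub rim spans (312,205) to (427,222). I'll correct by 10 mm sideways and lower to just above the rim, then check the alignment.

Request:
jog_arm(
  deltas=[
    [[0,0.01,-0.005,0,-1],[0,0.03,-0.01,0,-1],[0,0.05,-0.01,0,-1],[0,0.065,-0.01,0,-1],[0,0.078,-0.01,0,-1]],
  ],
)

```text
clock: 6.95
position: [0.559, -0.2324, 0.1366]
tcp_rot: [-90.0, 0.1, -12.7]
ft_force: [0.4, -0.5, -1.4]
width: 0.0194
```

```bash
python3 - <<'E'
from m import *
c=snap('side','side5');s=arm.state()
p=s['position'];a=np.radians(-12.65);ex=np.array([np.cos(a),np.sin(a),0]);ey=np.array([-np.sin(a),np.cos(a),0]);ez=np.array([0,0,1])
P=cloud(c);hsv=cv2.cvtColor(c['pixels'],cv2.COLOR_RGB2HSV);m=np.zeros((384,512),bool);m[130:300,290:450]=1;m&=hsv[...,0]>80
zt=p[2]-.0266+.018
k=m&(abs(P[...,2]-zt)<.004);q=P[k][:,:2]@np.c_[ex[:2],ey[:2]];print('TCP',p,s['ft_force'],'plate z',zt,np.median(P[k][:,2]),'local extents',np.percentile(q,[.5,99.5],axis=0),cv2.minAreaRect((P[k][:,:2]*1000).astype(np.float32)))
k=m&(abs(P[...,2]-.088)<.006);q=P[k][:,:2]@np.c_[ex[:2],ey[:2]];print('rim extents',k.sum(),np.percentile(q,[.5,99.5],axis=0))
print('tcp local',p[:2]@np.c_[ex[:2],ey[:2]], 'tub local',np.array([.560,-.2315])@np.c_[ex[:2],ey[:2]])
im=cv2.cvtColor(c['pixels'],cv2.COLOR_RGB2BGR)[110:290,290:450];cv2.imwrite('pics/side5c.png',cv2.resize(im,None,fx=3.3,fy=3.3,interpolation=cv2.INTER_CUBIC))
E
python3 go.py .560 -.2315 .105 -12.65
```

```text
TCP [ 0.55802    -0.23182905  0.13467179] [-0.43078261  0.52926786 -3.62765049] plate z 0.1260717868809603 0.12883195267832287 local extents [[ 0.51900557 -0.20019282]
 [ 0.6699611  -0.01902684]] ((554.7147216796875, -236.9960174560547), (181.39935302734375, 150.64935302734375), 78.67743682861328)
rim extents 78 [[ 0.49210111 -0.20158534]
 [ 0.67023811 -0.01638236]]
tcp local [ 0.59524399 -0.10399816] tub local [ 0.59710387 -0.10324348]
pos [ 0.558  -0.2318  0.1347] yaw [-89.94   0.23 -12.69] w 0.0192 F [-0.43  0.53 -3.63] t 7.0
delta [0.002  0.0297 0.0007] twist -0.0007
```

View pics/side5c.png

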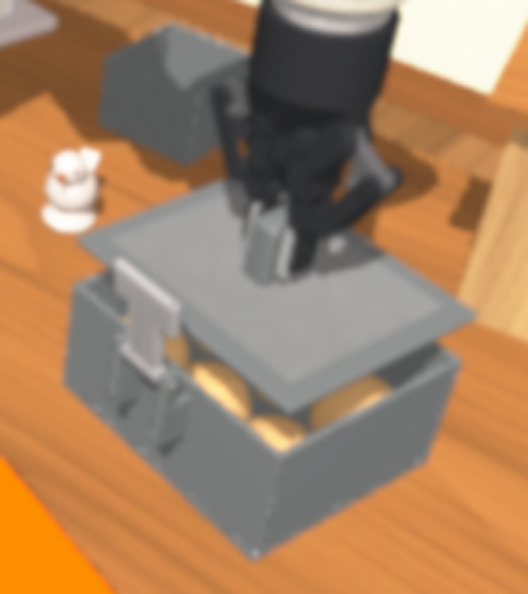

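The side crop shows the lid level, just above the tub. Lid corners are at (80,240), (295,410) and (475,315), and rim corners at (72,290), (283,460) and (460,362). I'll compare their offsets by casting rays.

```bash
python3 - <<'E'
from m import *
c=load('side5');a=np.radians(-12.65);B=np.c_[[np.cos(a),np.sin(a)],[-np.sin(a),np.cos(a)]]
f=lambda L,z:onz(c,(np.array(L)+.5)/3.3-.5+np.array([290,110]),z)[:,:2]@B
l=f([(80,240),(295,410),(475,315)],.1263);r=f([(72,290),(283,460),(460,362)],.09)
print(l.round(4),r.round(4),(l-r).round(4),sep='\n')
# subpixel: lid corners by minAreaRect of colour? edges of lid front(-x) and right(-y)
E
```

```text
[[ 0.5194 -0.0114]
 [ 0.5217 -0.1992]
 [ 0.6763 -0.198 ]]
[[ 0.5138 -0.0153]
 [ 0.5197 -0.2013]
 [ 0.6752 -0.1996]]
[[0.0056 0.0039]
 [0.002  0.0022]
 [0.0011 0.0015]]
```

Side-view rays say the lid is 1–3 mm too far to +x, and the top estimate says 2 mm too far to -x. Both are within noise and well inside the 12 mm play, so I'll lower it here.

Request:
jog_arm(
  deltas=[
    [[0,0.006,0,0,-1],[0,0.012,0,0,-1],[0,0.018,0,0,-1],[0,0.023,0,0,-1],[0,0.027,0,0,-1]],
  ],
)

```text
clock: 7.5
position: [0.5597, -0.2328, 0.1109]
tcp_rot: [-90.0, -0.0, -12.7]
ft_force: [-0.4, -0.3, -1.9]
width: 0.0197
```

Request:
jog_arm(
  deltas=[
    [[0,0.001,0,0,-1],[0,0.002,0,0,-1],[0,0.003,0,0,-1],[0,0.004,0,0,-1],[0,0.004,0,0,-1]],
  ],
)

```text
clock: 8.0
position: [0.5596, -0.2328, 0.1071]
tcp_rot: [-90.0, 0.0, -12.7]
ft_force: [-0.8, 0.4, -1.8]
width: 0.019
```

```bash
python3 - <<'E'
from m import *
c=snap('side','side6')
im=cv2.cvtColor(c['pixels'],cv2.COLOR_RGB2BGR)[160:290,300:440];cv2.imwrite('pics/side6c.png',cv2.resize(im,None,fx=5,fy=4.6,interpolation=cv2.INTER_CUBIC)) if 0 else cv2.imwrite('pics/side6c.png',cv2.resize(im,None,fx=4.6,fy=4.6,interpolation=cv2.INTER_CUBIC))
E
```

```text
(no output)
```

View pics/side6c.png

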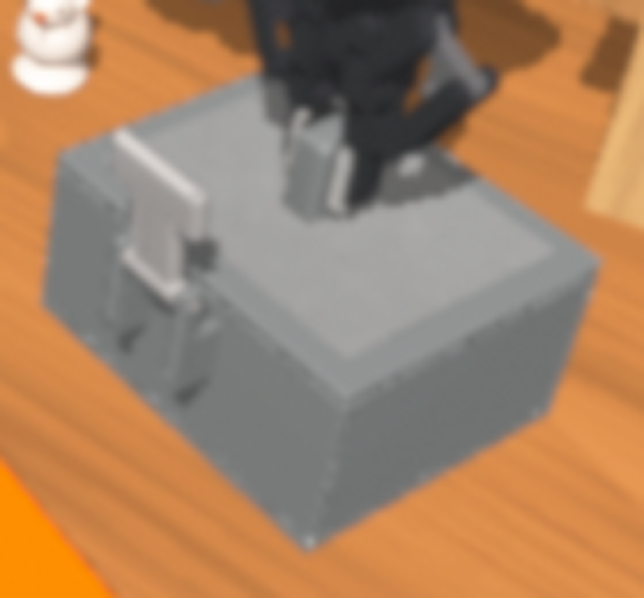

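The lid's edges now run flush with the tub walls: front corner at crop (347,395), right at (598,262), left at (60,155). I'll seat it and check the force.

Request:
jog_arm(
  deltas=[
    [[0,0.001,0,0,-1],[0,0.002,0,0,-1],[0,0.003,0,0,-1],[0,0.004,0,0,-1],[0,0.004,0,0,-1]],
  ],
)

```text
clock: 8.55
position: [0.5597, -0.2328, 0.1046]
tcp_rot: [-90.0, -0.0, -12.7]
ft_force: [-3.9, 1.4, 9.1]
width: 0.0193
```

Contact at 9 N at the predicted height, so the lid is seated. Now I'll release it.

Request:
jog_arm(
  deltas=[
    [[0,0,0,0,0],[0,0,0,0,0],[0,0,0,0,0],[0,0,0,0,0],[0,0,0,0,0]],
  ],
)

```text
clock: 9.05
position: [0.5596, -0.2328, 0.103]
tcp_rot: [-90.0, 0.0, -12.7]
ft_force: [-0.9, -1.1, -0.2]
width: 0.0428
```

Request:
jog_arm(
  deltas=[
    [[0,-0.01,0,0,0],[0,-0.04,0,0,0],[0,-0.08,0,0,0],[0,-0.12,0,0,0],[0,-0.15,0,0,0]],
  ],
)

```text
clock: 9.55
position: [0.5603, -0.2331, 0.2567]
tcp_rot: [-90.1, -0.2, -12.7]
ft_force: [1.8, -0.6, 0.5]
width: 0.0427
```

```bash
python3 - <<'E'
from m import *
c=snap('side','side7')
im=cv2.cvtColor(c['pixels'],cv2.COLOR_RGB2BGR)[160:290,300:440];cv2.imwrite('pics/side7c.png',cv2.resize(im,None,fx=4.6,fy=4.6,interpolation=cv2.INTER_CUBIC))
P=cloud(c);a=np.radians(-12.65);B=np.c_[[np.cos(a),np.sin(a)],[-np.sin(a),np.cos(a)]]
k=np.zeros((384,512),bool);k[160:290,300:440]=1;k&=(abs(P[...,2]-.096)<.006)
hsv=cv2.cvtColor(c['pixels'],cv2.COLOR_RGB2HSV);k&=hsv[...,0]>80
q=P[k];l=q[:,:2]@B
A=np.c_[l-l.mean(0),np.ones(len(l))];co=np.linalg.lstsq(A,q[:,2],rcond=None)[0];print('plane z',co[2].round(4),'tilt deg',np.degrees(co[:2]).round(2))
kk=np.zeros((384,512),bool);kk[160:290,300:440]=1;kk&=(P[...,2]>.12)&(P[...,2]<.18);q=P[kk];l=q[:,:2]@B
cl=l[:,0]<.52
for z in np.arange(.115,.18,.01):
    j=cl&(q[:,2]>z)&(q[:,2]<z+.01)
    if j.sum()>5:print('clamp',z.round(3),np.percentile(l[j],[3,50,97],axis=0).round(4).tolist())
E
python3 go.py .42 -.2 .255 -12.65
```

```text
plane z 0.0964 tilt deg [0.19 0.3 ]
clamp 0.115 [[0.4907, -0.1186], [0.492, -0.1095], [0.4966, -0.0948]]
clamp 0.125 [[0.4897, -0.1182], [0.4911, -0.109], [0.4962, -0.0946]]
clamp 0.135 [[0.4887, -0.1302], [0.4897, -0.1073], [0.4932, -0.0852]]
clamp 0.145 [[0.4866, -0.1323], [0.4881, -0.112], [0.4918, -0.0838]]
clamp 0.155 [[0.4852, -0.1322], [0.487, -0.1108], [0.4911, -0.0838]]
clamp 0.165 [[0.4853, -0.1302], [0.4886, -0.1054], [0.4927, -0.0818]]
pos [ 0.5625 -0.2343  0.2616] yaw [-90.18  -0.58 -12.7 ] w 0.0426 F [ 1.02 -0.54  3.26] t 9.6
delta [-0.1467  0.0051  0.0021] twist -0.0009
```

View pics/side7c.png

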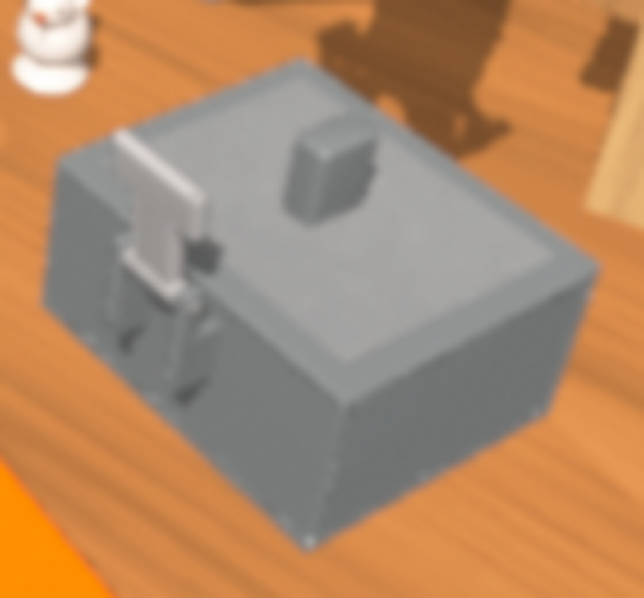

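The lid lies flat: top plane at 0.0964, tilt at most 0.3°, with edges flush. The clamp stands at about 1.72 rad. I'll close the fingers and go behind the clamp.

Request:
jog_arm(
  deltas=[
    [[-0.03,0,0,0,-1],[-0.06,0,0,0,-1],[-0.09,0,0,0,-1],[-0.12,0,0,0,-1],[-0.152,0,0,0,-1]],
  ],
)

```text
clock: 10.1
position: [0.4103, -0.1991, 0.2536]
tcp_rot: [-90.0, -0.0, -12.7]
ft_force: [-0.5, -0.7, 0.0]
width: 0.0001
```

Request:
jog_arm(
  deltas=[
    [[0,0,0,0,-1],[0,0.02,0,0,-1],[0,0.05,0,0,-1],[0,0.07,0,0,-1],[0,0.08,0,0,-1]],
  ],
)

```text
clock: 10.6
position: [0.4111, -0.1991, 0.1719]
tcp_rot: [-90.0, 0.1, -12.7]
ft_force: [0.1, -0.4, -0.5]
width: 0.0001
```

```bash
python3 go.py .4139 -.2015 .15 -12.65; python3 - <<'E'
from m import *
c=snap('side','side8')
im=cv2.cvtColor(c['pixels'],cv2.COLOR_RGB2BGR)[120:290,260:440];cv2.imwrite('pics/side8c.png',cv2.resize(im,None,fx=3.5,fy=3.5,interpolation=cv2.INTER_CUBIC))
E
```

```text
pos [ 0.4111 -0.1991  0.1719] yaw [-8.997e+01  8.000e-02 -1.271e+01] w 0.0001 F [ 0.11 -0.42 -0.46] t 10.6
delta [ 0.0033  0.0219 -0.0018] twist -0.0011
```

View pics/side8c.png

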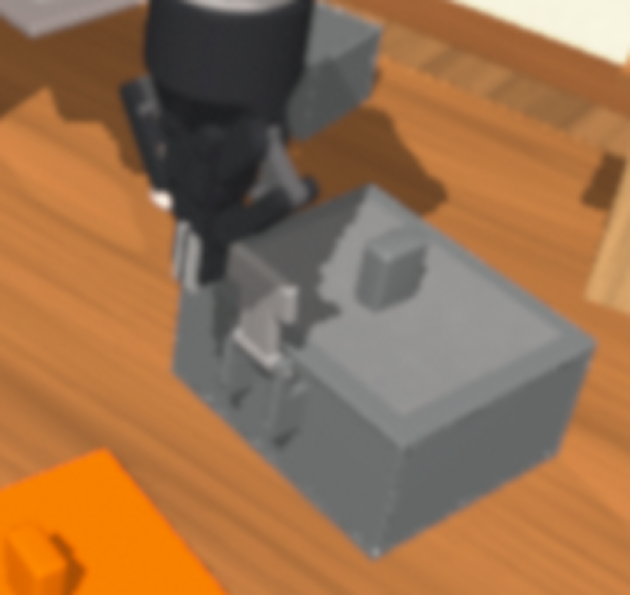

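The closed fingertip at crop (200,280) is behind the clamp (paddle at (262,280)). I'll lower it, then push in an arc.

Request:
jog_arm(
  deltas=[
    [[0,0.01,-0.003,0,-1],[0,0.02,-0.005,0,-1],[0.005,0.024,-0.005,0,-1],[0.012,0.024,-0.005,0,-1],[0.02,0.024,-0.005,0,-1]],
  ],
)

```text
clock: 11.15
position: [0.4307, -0.209, 0.1494]
tcp_rot: [-90.0, -0.0, -12.7]
ft_force: [-0.6, 0.1, -0.0]
width: -0.0001
```

```bash
cat > loc.py <<'E'
from m import *
s=arm.state();p=s['position'];a=np.radians(-12.65);B=np.c_[[np.cos(a),np.sin(a)],[-np.sin(a),np.cos(a)]]
print('local',(p[:2]@B).round(4),'z',p[2].round(4),'F',s['ft_force'].round(2),'t',s['clock'])
E
python3 loc.py
```

```text
local [ 0.466  -0.1096] z 0.1494 F [-0.6   0.12 -0.03] t 11.15
```

Request:
jog_arm(
  deltas=[
    [[0.007,0.001,0.001,0,-1],[0.015,0.003,0.002,0,-1],[0.023,0.004,0.002,0,-1],[0.031,0.005,0.002,0,-1],[0.038,0.008,0.002,0,-1]],
  ],
)

```text
clock: 11.65
position: [0.4682, -0.2152, 0.1412]
tcp_rot: [-90.0, -0.0, -12.7]
ft_force: [-0.7, 0.5, 1.7]
width: 0.0
```

```bash
python3 loc.py; python3 - <<'E'
from m import *
c=snap('side','side9')
im=cv2.cvtColor(c['pixels'],cv2.COLOR_RGB2BGR)[120:290,260:440];cv2.imwrite('pics/side9c.png',cv2.resize(im,None,fx=3.5,fy=3.5,interpolation=cv2.INTER_CUBIC))
E
```

```text
local [ 0.5039 -0.1074] z 0.1412 F [-0.67  0.51  1.73] t 11.65
```

View pics/side9c.png

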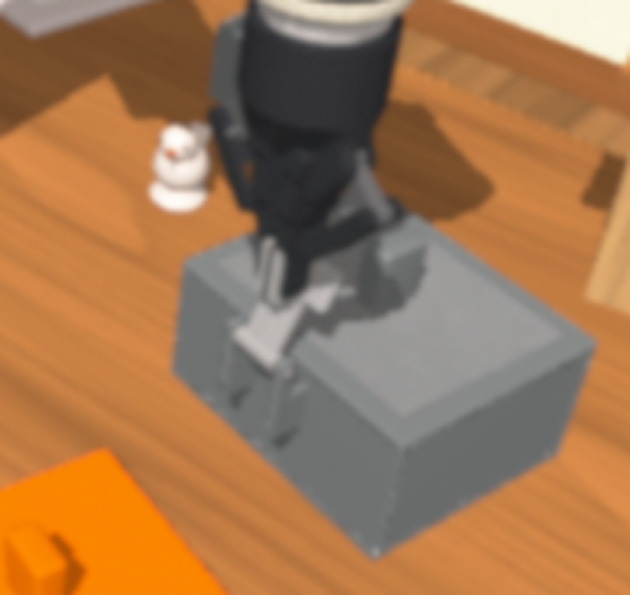

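The clamp is now leaning over the lid: paddle at crop (310,300), pushed by the fingertip at (275,290). I'll continue the arc.

Request:
jog_arm(
  deltas=[
    [[0.008,0.003,0,0,-1],[0.016,0.009,0,0,-1],[0.023,0.015,0,0,-1],[0.029,0.021,0,0,-1],[0.034,0.027,0,0,-1]],
  ],
)

```text
clock: 12.2
position: [0.5011, -0.2227, 0.1135]
tcp_rot: [-90.0, -0.0, -12.7]
ft_force: [-0.9, 0.1, 0.4]
width: 0.0002
```

Request:
jog_arm(
  deltas=[
    [[0.003,0.002,0,0,-1],[0.006,0.005,0,0,-1],[0.008,0.007,0,0,-1],[0.009,0.008,0,0,-1],[0.009,0.008,0,0,-1]],
  ],
)

```text
clock: 12.7
position: [0.5094, -0.2246, 0.1061]
tcp_rot: [-90.0, -0.0, -12.7]
ft_force: [0.2, 0.3, 0.6]
width: 0.0001
```

```bash
python3 loc.py
```

```text
local [ 0.5462 -0.1076] z 0.1061 F [0.22 0.32 0.59] t 12.7
```

Almost down. I'll press in small steps.

Request:
jog_arm(
  deltas=[
    [[0.001,0.001,0,0,-1],[0.002,0.002,0,0,-1],[0.002,0.003,0,0,-1],[0.002,0.003,0,0,-1],[0.002,0.003,0,0,-1]],
  ],
)

```text
clock: 13.2
position: [0.5105, -0.2248, 0.1047]
tcp_rot: [-90.0, 0.0, -12.7]
ft_force: [-4.9, 1.2, 15.4]
width: 0.0002
```

Request:
jog_arm(
  deltas=[
    [[0,0.0005,0,0,-1],[0,0.001,0,0,-1],[0,0.001,0,0,-1],[0,0.001,0,0,-1],[0,0.001,0,0,-1]],
  ],
)

```text
clock: 13.7
position: [0.5106, -0.2249, 0.1045]
tcp_rot: [-90.0, 0.0, -12.7]
ft_force: [-7.8, 2.5, 23.6]
width: -0.0001
```

Request:
jog_arm(
  deltas=[
    [[0,-0.01,0,0,-1],[0,-0.03,0,0,-1],[0,-0.07,0,0,-1],[0,-0.11,0,0,-1],[0,-0.15,0,0,-1]],
  ],
)

```text
clock: 14.2
position: [0.511, -0.2248, 0.2537]
tcp_rot: [-90.0, -0.0, -12.7]
ft_force: [1.8, -0.2, 0.5]
width: 0.0001
```

Request:
jog_arm(
  deltas=[
    [[-0.02,0,0.03,0,-1],[-0.04,0,0.07,0,-1],[-0.04,0,0.11,0,-1],[-0.04,0,0.15,0,-1],[-0.04,0,0.18,0,-1]],
  ],
)

```text
clock: 14.7
position: [0.5119, -0.0384, 0.2525]
tcp_rot: [-90.0, -0.1, -12.7]
ft_force: [1.2, -0.1, -0.3]
width: -0.0
```

```bash
python3 loc.py; python3 - <<'E'
from m import *
c=snap('side','side10');t=snap('top','top10')
im=cv2.cvtColor(c['pixels'],cv2.COLOR_RGB2BGR)[160:290,300:440];cv2.imwrite('pics/side10c.png',cv2.resize(im,None,fx=4.6,fy=4.6,interpolation=cv2.INTER_CUBIC))
a=np.radians(-12.65);B=np.c_[[np.cos(a),np.sin(a)],[-np.sin(a),np.cos(a)]]
for n,cc in(('side',c),('top',t)):
    P=cloud(cc);l=P[...,:2]@B
    k=(l[...,0]>.505)&(l[...,0]<.558)&(abs(l[...,1]+.106)<.010);k&=(P[...,2]>.08)&(P[...,2]<.2)
    if k.sum()>20:
        pf=np.polyfit(l[k][:,0],P[k][:,2],1);print(n,'clamp face z at .5495',np.polyval(pf,.5495).round(4),'angle rad',np.arctan(pf[0]).round(3),k.sum())
    k=(l[...,0]>.525)&(l[...,0]<.665)&(l[...,1]>-.19)&(l[...,1]<-.02)&(abs(P[...,2]-.096)<.005)
    if k.sum()>50:
        A=np.c_[l[k]-l[k].mean(0),np.ones(k.sum())];co=np.linalg.lstsq(A,P[k][:,2],rcond=None)[0];print(n,'lid z',co[2].round(4),'tilt',np.degrees(co[:2]).round(2))
E
```

```text
local [0.5079 0.0746] z 0.2525 F [ 1.19 -0.07 -0.34] t 14.7
side clamp face z at .5495 0.1057 angle rad 0.009 174
side lid z 0.0975 tilt [0.09 0.14]
top lid z 0.0962 tilt [0.08 0.01]
```

View pics/side10c.png

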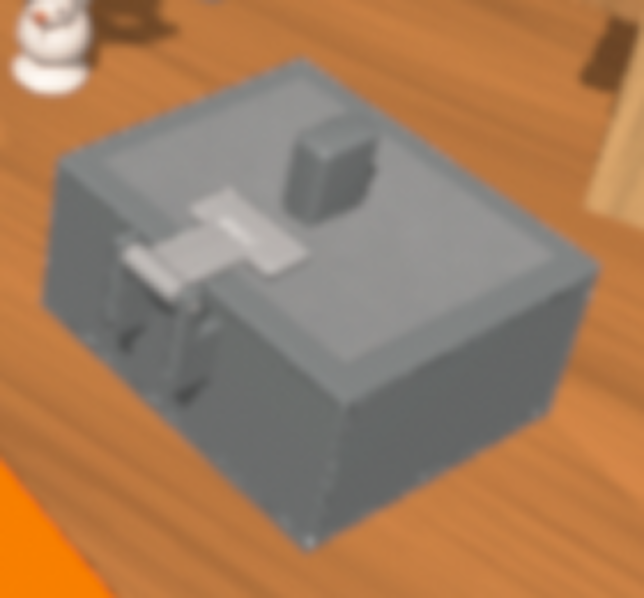

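View pics/top10.png

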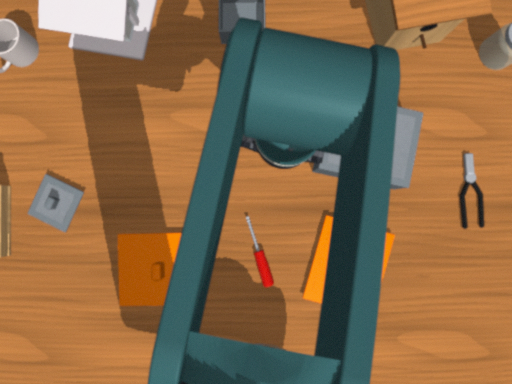

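The side crop shows the clamp flat on the lid, with the paddle at (250,235). The measured angle is about 0.01 rad and the face is at z 0.1057. The lid is flush on the tub, and the arm is clear. In the top view the arm hides most of the tub.

```bash
python3 -c "
from station import arm
print(arm.job_done())"
```

```text
the job is handed in; nothing more can be done
None
```

The tub is closed. I set the large grey lid on it, swung the clamp over with the closed fingers, pressed it down with about 24 N, and backed the arm off. I handed the job in at about 15 s, under the 51 s limit.

**Last checks:**
- **Lid:** it sits flat, with its top at z about 0.096–0.0975 (0.096 expected) and tilt at most 0.15°. Its edges look flush with the tub walls.
- **Clamp:** the angle is about 0.01 rad and the outer face is at z 0.1057 (0.105 expected). The fingers met a firm stop at 0.1045.
- **Robot:** it is touching nothing.

**Disagreements:** the two cameras differed by 2–4 mm on the tub position, so I aimed between them. This was well inside the 12 mm play. In the last top view the arm hid most of the tub, so the clamp check rests on the side camera alone.

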